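Clamp a copper bar in a crank-wound fixture

ROBOT

A 6-joint arm with a two-finger parallel gripper is mounted at the origin on the work surface. World frame = base frame: x ahead of the robot, y to its left, z up, the work surface at z = 0. Lengths are in m, angles in degrees, forces in N, time in s.
With the tool pointing down it reaches from about 0.35 to 0.875 m from the base axis. Payload 4.2 kg.
Tool frame: the origin (TCP) lies at the very end of the fingers, on their centre line; the grasp point (between the pads) lies 19 mm behind it (r.grip_point_offset is the distance from the TCP to the grasp point, in m); z points along the fingers, y is the line along which they close (so a half turn about z gives the same grasp; the last joint's range is limited). The gripper opens to 87 mm and grips with 3 to 60 N. Pads are 19 mm wide; open, the fingers measure 117 mm over their backs; the gripper's body (75 mm by 190 mm) begins 51 mm behind the grasp point.
Start: joints at [84.947, 22.042, 0.453, 0, -68.411, -14.817], TCP at [0.212, 0.588, 0.223] pointing down, gripper open.
Joint ranges: [-179.83, 179.83], [-69.29, 118.12], [-61.27, 80.66], [-181.25, 117.63], [-171.15, -9.14], [-177.46, 177.46]. Speed limits (degrees/s): [159.86, 159.86, 180, 180, 180, 180].

INTERFACE

Orientations are given as a 3x3 rotation matrix whose columns are the frame's x, y, z axes.
In Python, from station import r, cams gives the robot as it stands. The module is installed in compiled form; this text tells all that it offers.
- The arm moves only by the shell command python3 -m handwheel 'ROWS'. ROWS is JSON, a list that holds one entry, the list of rows, each a list of 7 numbers: the turn, a rotation vector about the tool's x, y, z in units of 6 degrees (1.0 is 6 degrees), then the shift along the tool's x, y, z in m, then the finger opening in m, from 0 to 0.087. In form: [[[ax, ay, az, x, y, z, jaw], ...]]. A call has 1 to 12 rows; each row shifts and turns the commanded pose from where the row before left it, along the tool's axes as they then stand; what a row does not reach is not made up. A row lasts 1/10 s, in which the tool goes at most 50 mm and 8.59 degrees, less where a joint would pass 70% of its speed; a pose out of reach is approached as far as the arm can. A call with a gripper value outside its range is refused whole. The fingers move at their own pace and stop on an object; the grip force is fixed at half the most. Time passes only in rows, so rows that do not move let the fingers close. It gives the time, the measured TCP pose, the force, the opening and the grip force at its end, in the units of the state.
- r.sense(): the state, without advancing time (a new reading comes with each control period).
- cams.capture(name): name is "scene" or "top" or "wrist"; returns the picture (400x640x3 uint8, red, green, blue); there is no depth.
- cams.get_calibration(name): a dict with "camera_matrix" (3x3 intrinsics, pixels), "k1" (the pictures are not rectified: a ray, as slopes to the right and down, at radius r is drawn at 1 + k1 r^2 times it, then the intrinsics apply), "rvec" (rotation vector, rad) and "tvec" (3), from world to camera coordinates, as OpenCV has them; the wrist camera has in their place "T_tool_cam" (4x4, takes a point from camera to tool coordinates, whose origin is the TCP and whose axes are the flange's). Camera axes: x right, y down, z forward; pixel columns grow to the right and rows downward; lengths in m; the calibration is good to about 2 mm. A picture is of the moment at which its call begins: read the wrist's pose just before it. get_calibration takes no time and is no camera call.
- r.finish_job(): hands the job in; it is judged then, once.
The state is a dict: "time_s": time; "joints": joint angles; "joint_velocities": joint speeds; "effort": joint torques, N m; "tcp_pos": TCP position; "ee_rot": TCP orientation; "wrist_force": force on the tool from outside, world axes, zero at the start; "moment": the same for the moment, N m; "gripper_width": opening from 0.0 (shut) to 1.0 (fully open); "gripper_force": force on a finger pad.
Only numpy, scipy, OpenCV 4.12 (cv2) and the standard library are available. Lean on these libraries where they do the work, as an engineer would, in place of code of your own. Each camera call takes 0.05 s, during which the arm holds its last target. There are 200 camera calls.

TASK

Slide the loose copper bar along the fixture's bed until its end meets the yellow end stop, fit the orange-handled crank fully down onto the square shaft end, and wind it clockwise (seen from above), about two full turns, until the bar is clamped tight and flush against the fixed jaw. Leave the crank seated on the shaft, and do not disturb the can, the case or the cork strip.

Things in the scene. Friction and masses are not known exactly. Their poses are not given: they have to be found in the camera images.
- fixture: Blue and grey clamping fixture, bolted down. Origin: on the bench surface, near the middle of its 200 x 300 x 12 mm base plate; x along the jaws, y across them, z up. Bed: x -80 to +75 mm, y -100 to +55 mm, top 30 mm above the bench, open at its -x end. Blue gear head with the upright square shaft: 90 x 80 mm, centred at x 0, y +100 mm, top 68 mm above the bench.
- shaft (a joint): Turn of the upright square shaft end, rad, growing clockwise seen from above; starts at 0 to 1.57. Its screw moves the sliding jaw, 2.4 mm per rad (15 mm a turn). At 0 the square's sides lie along the fixture's x and y. It stays where it is left; turning it takes about 4 N at the crank handle, and much more is felt only when the jaw clamps the bar, at 12.9 rad.
- jaw: Blue sliding jaw, 110 x 26 x 24 mm on the bed (a 6 mm steel strip on its top); origin: centre of its underside, x along the jaws, its clamping face 13 mm to -y of it. The face stands at fixture y = -8 mm at shaft 0 and moves to the fixed jaw as the shaft winds. Fixture x -35 to +75 mm.
- shaft_seat (a point): Point on the shaft's axis at the flat collar where the crank's underside comes to rest, 70 mm above the bench, at fixture (0, +100) mm; axes those of the fixture (it does not turn with the shaft). The steel square is 18 mm across flats and stands 22 mm above this point, its top 6 mm tapered to 12 mm.
- crank_socket (a point): Crank: centre of the mouth of its square socket, under the hub (on the bench at the start). Axes: x from hub along the arm to the handle, z up. Hub 42 x 42 mm, 28 mm high; socket 20.5 mm square, 24 mm deep, sides along the crank's x and y, so it fits the shaft in four ways. Arm 18 mm wide, 18 to 28 mm above the underside, reaching 72 mm from the axis. About 0.36 kg.
- crank_boss (a point): Crank: centre of the orange square boss on top of the hub, 43 mm above the underside; the boss is 30 x 30 mm and 30 mm high (28 to 58 mm above the underside), sides along the crank's x and y; meant for gripping across y.
- crank_handle (a point): Crank: centre of the upright orange cylindrical handle, 60 mm from the hub's axis along the crank's x, 50 mm above the underside; 20 mm in diameter, 42 mm high (28 to 70 mm above the underside); it revolves freely on its pin.
- bar: Copper bar, 110 mm long (x) x 36 mm wide (y) x 24 mm high, about 0.85 kg; origin: centre of its underside. It lies on the bed between the jaws, 30 to 65 mm short of the end stop, slightly askew; its near end may overhang the open end of the bed.
- bar_home (a point): Where the bar's origin belongs: against end stop and fixed jaw, fixture (+20, -57, +30) mm; axes those of the fixture. Blue fixed jaw: face at fixture y -75 mm, x -35 to +75 mm, top 54 mm above the bench. Yellow end stop: face at fixture x +75 mm, y -75 to -11 mm, top 52 mm above the bench.
- can_center (a point): Bystander: upright can, 60 mm in diameter, 170 mm high; its centre half-way up.
- case_center (a point): Bystander: black gauge case, 90 x 60 x 36 mm; its centre.
- strip_center (a point): Bystander: cork strip, 110 (x) x 32 (y) x 26 mm, with thin copper pins across it out to 42 mm either side; its centre.
Things that resemble listed ones, but are neither listed nor needed, are in the scene too. What is meant by the bar is not white, and is the larger of those in its own colour.

How it is judged (in metres and radians):
On the way, in this order (a step that is already met when the one before it is completed fails the run):
1. the crank is seated on the square shaft before the winding begins (horizontal distance between crank_socket and shaft_seat below 0.005 m and z of crank_socket in the frame of shaft_seat below 0.005 m and angle between crank_socket's own z axis and vertical below 0.12 rad and value of joint shaft below 3 rad), for 0.2 s.
2. wound one full turn with the crank on the shaft (horizontal distance between crank_socket and shaft_seat below 0.005 m and value of joint shaft between 7.9 and 12 rad), for 0.05 s.
At the end, for the whole second after the job is handed in: Crank seated (within 5 mm of collar and axis, upright within 0.12 rad); jaw pressing the bar with over 10 N, shaft past 12.5 rad and still; bar flat on the bed, within 5 mm of its home lengthwise, 4 mm across and in height, within 0.04 rad of parallel to the jaws (horizontal distance between crank_socket and shaft_seat below 0.005 m and z of crank_socket in the frame of shaft_seat below 0.005 m and angle between crank_socket's own z axis and vertical below 0.12 rad and value of joint shaft above 12.5 rad and contact force between jaw and bar above 10 N and x of bar in the frame of bar_home between -0.005 and 0.005 m and y of bar in the frame of bar_home between -0.004 and 0.004 m and z of bar in the frame of bar_home between -0.004 and 0.004 m and angle between the x axis of bar and the x axis of bar_home, either way round below 0.04 rad and velocity of joint shaft below 0.05 rad/s); the robot touches nothing.
It fails at once if the can is shifted by more than 30 mm or tipped (distance of can_center from where it was at the start of the episode above 0.03 m or angle between can_center's own z axis and vertical above 0.3 rad).
It fails at once if the gauge case is shifted by more than 30 mm or tipped (distance of case_center from where it was at the start of the episode above 0.03 m or angle between case_center's own z axis and vertical above 0.3 rad).
It fails at once if the cork strip is shifted by more than 30 mm or tipped (distance of strip_center from where it was at the start of the episode above 0.03 m or angle between strip_center's own z axis and vertical above 0.3 rad).
It also fails if it takes over 72 s, if anything falls off the work surface, if the arm or the gripper's body presses on something with over 40 N, if the wrist force passes 120 N, or if a joint passes its speed limit or range.

## Working session

There is one attempt and no reset: what is moved stays moved. The work goes in short steps, Python scripts to look and compute and a shell command to move; the robot and the scene stay as the last step left them, time stands still between calls to the robot, and variables do not carry over. Pictures are saved under pics/ and viewed, at most 10 in all, crops included, and the job is handed in when it is done.

```bash
mkdir -p pics; ls
python3 - <<'E'
from station import r,cams
import cv2
s=r.sense();print(s['tcp_pos'],s['ee_rot'],s['time_s'],s['wrist_force'],r.grip_point_offset)
for n in('top','scene'):
    cv2.imwrite(f'pics/{n}0.png',cams.capture(n)[:,:,::-1])
    print(cams.get_calibration(n))
print(cams.get_calibration('wrist'))
E
```

```text
pics
[0.21219652 0.58723697 0.22147613] [[ 9.40410826e-01 -3.40039748e-01 -6.68695283e-04]
 [-3.40040400e-01 -9.40408628e-01 -2.03421330e-03]
 [ 6.28665626e-05  2.14037962e-03 -9.99997707e-01]] 0.0 [-0.69697417 -0.0112812   0.66339457] 0.0187
{'camera_matrix': array([[377.07511633,   0.        , 319.36066728],
       [  0.        , 377.07511633, 207.49921134],
       [  0.        ,   0.        ,   1.        ]]), 'k1': -0.011489254653368117, 'rvec': array([ 2.2073709 , -2.16300749,  0.14574617]), 'tvec': array([-0.0516463 ,  0.51527256,  0.81305704])}
{'camera_matrix': array([[482.54745058,   0.        , 319.86344783],
       [  0.        , 482.54745058, 191.81090475],
       [  0.        ,   0.        ,   1.        ]]), 'k1': -0.037624259854897105, 'rvec': array([ 1.84863351,  1.44415176, -0.68848054]), 'tvec': array([-0.08051863, -0.26399875,  1.49132504])}
{'camera_matrix': array([[345.39236596,   0.        , 324.44853291],
       [  0.        , 345.39236596, 193.2160374 ],
       [  0.        ,   0.        ,   1.        ]]), 'k1': -0.04066493864117964, 'T_tool_cam': array([[ 1.42768439e-03, -9.60019148e-01, -2.79930702e-01,
         7.65995799e-02],
       [ 9.99998833e-01,  1.52271105e-03, -1.21991046e-04,
         3.80745926e-04],
       [ 5.43367314e-04, -2.79930201e-01,  9.60020201e-01,
        -1.62415413e-01],
       [ 0.00000000e+00,  0.00000000e+00,  0.00000000e+00,
         1.00000000e+00]])}
```

View pics/top0.png

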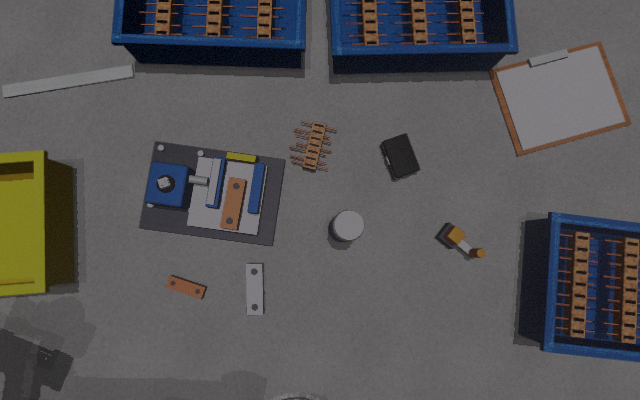

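View pics/scene0.png

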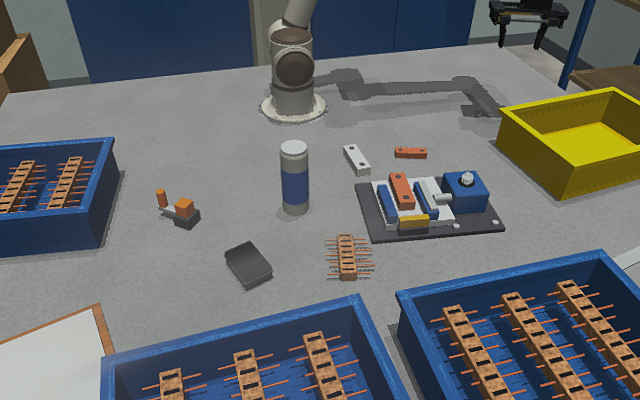

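The top picture shows the fixture at about (213,193) and the crank at (455,237). There are three bar-like things: copper on the bed (233,203), small copper on the bench (186,287) and white (255,289). The one on the bed fits: it is copper and the larger of the two. I'll confirm it in an enlarged crop, together with the crank.

```bash
cat > h.py <<'E'
import numpy as np, cv2
from station import r,cams
def cal(n,s=None):
    c=cams.get_calibration(n)
    K=c['camera_matrix']
    if n=='wrist':
        T=np.eye(4);T[:3,:3]=s['ee_rot'];T[:3,3]=s['tcp_pos'];T=T@c['T_tool_cam']
        R,C=T[:3,:3],T[:3,3]
    else:
        Rw=cv2.Rodrigues(c['rvec'])[0];R=Rw.T;C=-R@c['tvec']
    return K,np.array([c['k1'],0,0,0.]),R,C
def pix2w(n,uv,z,s=None):
    K,d,R,C=cal(n,s)
    p=cv2.undistortPoints(np.array(uv,float).reshape(-1,1,2),K,d)[:,0]
    v=np.c_[p,np.ones(len(p))]@R.T
    z=np.broadcast_to(z,len(p))
    return C+v*((z-C[2])/v[:,2])[:,None]
def w2pix(n,P,s=None):
    K,d,R,C=cal(n,s)
    return cv2.projectPoints(np.array(P,float).reshape(-1,1,3),cv2.Rodrigues(R.T)[0],-R.T@C,K,d)[0][:,0]
E
python3 - <<'E'
from h import *
im=cv2.imread('pics/top0.png')
a=cv2.resize(im[130:255,130:290],None,fx=4.8,fy=4.8,interpolation=cv2.INTER_CUBIC)
cv2.imwrite('pics/c1.png',a[:600])
b=cv2.resize(im[210:270,430:500],None,fx=8,fy=8,interpolation=cv2.INTER_CUBIC)
cv2.imwrite('pics/c2.png',b)
print(pix2w('top',[(0,0),(320,200),(166,185),(454,235),(348,226)],[0,0,.09,.058,.17]))
E
```

```text
[[ 1.00040759  0.73072785  0.        ]
 [ 0.53629537 -0.04317919  0.        ]
 [ 0.54916248  0.2755873   0.09      ]
 [ 0.45983201 -0.33181398  0.058     ]
 [ 0.46867298 -0.08995527  0.17      ]]
```

View pics/c1.png

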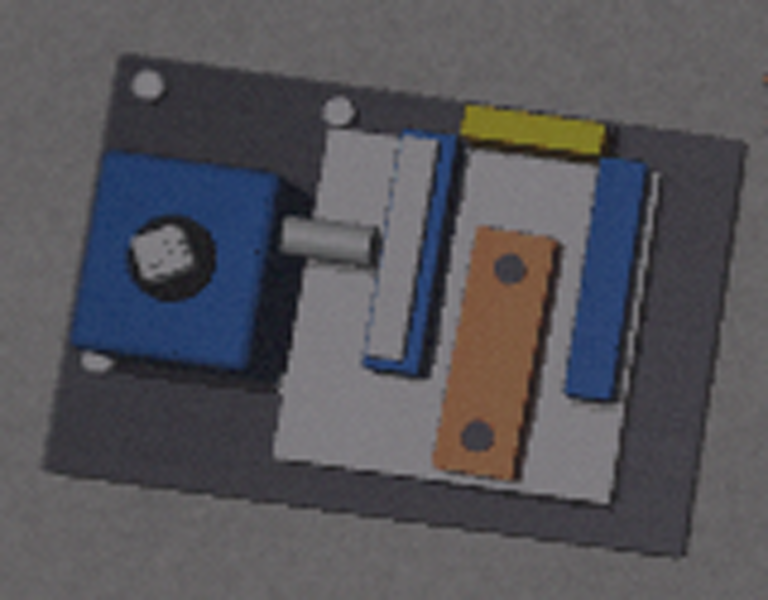

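View pics/c2.png

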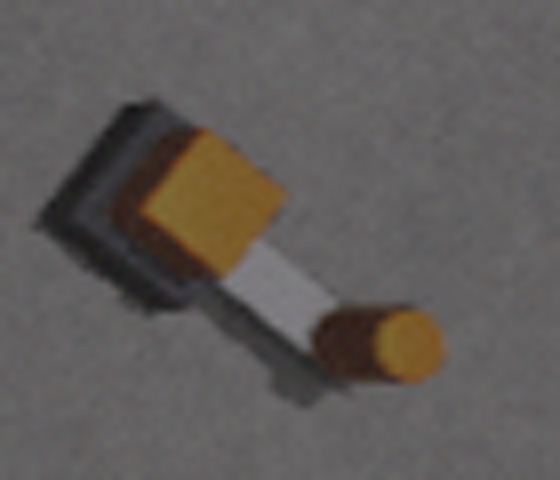

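The crops show the bar on the bed at crop (478,226)–(520,480) with a free bed end below it. The crank boss top is at crop (215,202) and the handle at (411,345).

Run:
```python
from h import *
f=lambda L,k,o:(np.array(L,float)+.5)/k-.5+o
pl=pix2w('top',f([(122,55),(745,143),(683,556),(45,470)],4.8,[130,130]),.012)
loc=np.array([(.1,.15),(.1,-.15),(-.1,-.15),(-.1,.15)])
def fit(l,w):
    lc=l-l.mean(0);wc=w[:,:2]-w[:,:2].mean(0)
    a=np.arctan2((lc[:,0]*wc[:,1]-lc[:,1]*wc[:,0]).sum(),(lc*wc).sum())
    R=np.array([[np.cos(a),-np.sin(a)],[np.sin(a),np.cos(a)]]);o=w[:,:2].mean(0)-R@l.mean(0)
    return a,R,o,np.linalg.norm(w[:,:2]-o-l@R.T,axis=1)
a,R,o,e=fit(loc,pl);print('fixture',o,np.degrees(a),e)
bed=pix2w('top',f([(328,130),(275,460),(610,503)],4.8,[130,130]),.030)
print('bed in fix',(bed[:,:2]-o)@R)
jw=pix2w('top',f([(463,107),(607,125),(603,152),(570,395),(612,400)],4.8,[130,130]),[.052,.052,.054,.054,.054])
print('stop/jaw in fix',(jw[:,:2]-o)@R)
gh=pix2w('top',f([(105,152),(278,178),(247,368),(72,345)],4.8,[130,130]),.068)
print('head',(gh[:,:2]-o)@R)
b=pix2w('top',f([(478,226),(562,240),(520,480),(433,467)],4.8,[130,130]),.054)
lb=np.array([(.055,.018),(.055,-.018),(-.055,-.018),(-.055,.018)])
ab,Rb,ob,e=fit(lb,b);print('bar',ob,np.degrees(ab),e,'in fix',(ob-o)@R)
c=pix2w('top',f([(205,127),(288,197),(222,277),(143,207)],8,[430,210]),.058);print('boss',c.mean(0),c)
h=pix2w('top',f([(411,345)],8,[430,210]),.07)[0];d=h-c.mean(0);print('handle',h,np.degrees(np.arctan2(d[1],d[0])),np.linalg.norm(d[:2]))
print('seat',o+R@[0,.1],pix2w('top',f([(162,250)],4.8,[130,130]),.092))
print(pix2w('top',[(348,226),(400,156),(313,146),(186,287),(255,289)],[.17,.036,.026,.02,.02]))
```

```text
fixture [0.54561159 0.19923448] -6.663954393764606 [0.00118012 0.00127992 0.00164599 0.00109857]
bed in fix [[ 0.07373959  0.04113491]
 [-0.08059639  0.03936467]
 [-0.07927083 -0.11402421]]
stop/jaw in fix [[ 0.08852524 -0.02420446]
 [ 0.08952614 -0.08978316]
 [ 0.07653452 -0.09022175]
 [-0.03445879 -0.09242058]
 [-0.03410835 -0.11121321]]
head [[ 0.04280765  0.12388542]
 [ 0.0419564   0.0470181 ]
 [-0.04299937  0.04604446]
 [-0.04349807  0.12268698]]
bar [0.5190335 0.1439297] -7.794129793247003 [0.00109561 0.00118257 0.00150773 0.00144146] in fix [-0.01998063 -0.05801541]
boss [ 0.4603588  -0.33703737  0.058     ] [[ 0.48052948 -0.33477463  0.058     ]
 [ 0.46206424 -0.35721671  0.058     ]
 [ 0.44022302 -0.33872385  0.058     ]
 [ 0.45861844 -0.3174343   0.058     ]]
handle [ 0.42304316 -0.38450952  0.07      ] -128.1692338222136 0.060382621981827776
seat [0.55721618 0.29855886] [[0.555565   0.28059274 0.092     ]]
[[ 0.46867298 -0.08995527  0.17      ]
 [ 0.63575431 -0.22028852  0.036     ]
 [ 0.65595014 -0.02417925  0.026     ]
 [ 0.3366088   0.24575931  0.02      ]
 [ 0.33472544  0.09605014  0.02      ]]
```

```bash
cat >> h.py <<'E'
def fix():  # fixture estimate
    F=np.load('fix.npy') if __import__('os').path.exists('fix.npy') else np.array([.5438,.1840,np.radians(-6.66)])
    c,s_=np.cos(F[2]),np.sin(F[2]);return F[:2],np.array([[c,-s_],[s_,c]]),F[2]
def to(x,y,z,yaw=0,fixture=True,n=''):
    """print az turn (6deg units) and remaining shifts in tool axes after that turn"""
    s=r.sense();o,R,a=fix()
    p=o+R@[x,y] if fixture else np.array([x,y]); 
    t=(a if fixture else 0)+np.radians(yaw)
    cur=np.arctan2(s['ee_rot'][1,0],s['ee_rot'][0,0])
    d=(np.degrees(cur-t)+180)%360-180
    T=np.array([[np.cos(t),np.sin(t),0],[np.sin(t),-np.cos(t),0],[0,0,-1.]])
    er=T.T@s['ee_rot'];ax=cv2.Rodrigues(er)[0].ravel()
    print(n,'az %.3f'%(d/6),'shift',np.round(T.T@(np.r_[p,z]-s['tcp_pos']),4),'F',np.round(s['wrist_force'],1),'w',round(s['gripper_width'],3),'gf',round(s['gripper_force'],1),'t',round(s['time_s'],2),'tilt(tool)',np.round(np.degrees(ax[:2]),2))
E
python3 -m handwheel '[[[0,0,-1.1,0,0,0,0],[0,0,-1.1,0,0,0,0],[0,0,0,0.031,0.030,0,0],[0,0,0,0.031,0.030,0,0],[0,0,0,0.031,0.030,0,0],[0,0,0,0.031,0.030,0,0],[0,0,0,0.031,0.030,0,0],[0,0,0,0.031,0.030,0,0],[0,0,0,0.031,0.030,0,0],[0,0,0,0.031,0.030,0,0],[0,0,0,0.031,0.030,0,0],[0,0,0,0.031,0.030,0,0]]]'
python3 -m handwheel '[[[0,0,0,0.031,0.030,0,0],[0,0,0,0.031,0.030,0,0],[0,0,0,0,0,0,0],[0,0,0,0,0,0,0]]]'
python3 - <<'E'
from h import *
s=r.sense();im=cams.capture('wrist')[:,:,::-1]
import pickle;pickle.dump({k:s[k] for k in('tcp_pos','ee_rot')},open('w1.pkl','wb'))
cv2.imwrite('pics/w1.png',cv2.resize(im,(800,500),interpolation=cv2.INTER_CUBIC))
to(-.105,-.043,.036)
E
```

```text
time_s: 1.3
tcp_pos: [0.4861, 0.2522, 0.2223]
ee_rot: [[0.993, -0.116, -0.001], [-0.116, -0.993, -0.0], [-0.0, 0.0, -1.0]]
wrist_force: [1.3, 1.2, -0.3]
gripper_width: 0.031
gripper_force: 0.0
time_s: 1.7
tcp_pos: [0.5402, 0.186, 0.2218]
ee_rot: [[0.993, -0.119, -0.001], [-0.119, -0.993, -0.0], [-0.001, 0.001, -1.0]]
wrist_force: [0.1, 0.4, -1.1]
gripper_width: 0.006
gripper_force: 0.0
 az -0.009 shift [-0.1007  0.0453  0.186 ] F [-1.5  0.4  0.1] w 0.007 gf 0.0 t 1.75 tilt(tool) [-0.02 -0.06]
```

View pics/w1.png

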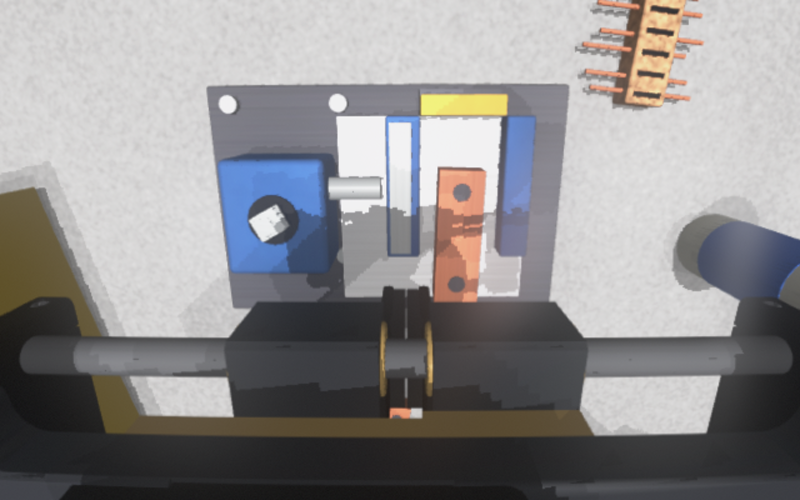

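The wrist picture shows the shaft square at about (269,224), turned roughly 63° clockwise. The bar is at (438..485, 168..300) and the stop's edge is at row 115. I'll refine from it.

Run:
```python
from h import *
import pickle
s=pickle.load(open('w1.pkl','rb'));o,R,a=fix()
def q(L,z): 
    p=pix2w('wrist',(np.array(L,float)+.5)/1.25-.5,z,s)[:,:2];return np.round((p-o)@R,4)
print('plate TL,TR',q([(208,87),(568,85)],.012))
print('head',q([(219,159),(324,157),(327,271),(231,272)],.068))
sq=q([(249,218),(277,204),(289,231),(263,243)],.09);print('shaft',sq,sq.mean(0))
e=sq[1]-sq[0];print('edge ang ccw',np.degrees(np.arctan2(e[1],e[0]))%90)
print('stop back',q([(421,94),(508,94),(507,115),(420,115)],.052))
print('fixed jaw',q([(501,116),(498,254),(534,116),(526,255)],.054))
print('bar',q([(439,168),(485,170),(434,300),(478,300)],.054))
print('jaw steel',q([(419,118),(417,254)],.054))
```

```text
plate TL,TR [[ 0.0968  0.1638]
 [ 0.0976 -0.1321]]
head [[ 0.0432  0.1372]
 [ 0.0442  0.0602]
 [-0.0435  0.0626]
 [-0.0443  0.1383]]
shaft [[ 0.0042  0.1112]
 [ 0.0141  0.0906]
 [-0.0053  0.0837]
 [-0.0141  0.103 ]] [-0.000275  0.097125]
edge ang ccw 25.66812594511663
stop back [[ 0.0882 -0.0101]
 [ 0.0884 -0.074 ]
 [ 0.0735 -0.0741]
 [ 0.0733 -0.0095]]
fixed jaw [[ 0.0727 -0.0692]
 [-0.0342 -0.0731]
 [ 0.0729 -0.0937]
 [-0.0351 -0.0958]]
bar [[ 0.0345 -0.0242]
 [ 0.033  -0.0593]
 [-0.0743 -0.0222]
 [-0.0744 -0.0588]]
jaw steel [[ 0.0712 -0.0087]
 [-0.0342 -0.0079]]
```

```bash
python3 -m handwheel '[[[0,0,0,-0.034,0.0145,0,0],[0,0,0,-0.034,0.0145,0,0],[0,0,0,-0.033,0.0145,0.01,0],[0,0,0,0,0,0.045,0],[0,0,0,0,0,0.045,0],[0,0,0,0,0,0.045,0],[0,0,0,0,0,0.042,0],[0,0,0,0,0,0,0],[0,0,0,0.01,0,0,0],[0,0,0,0.01,0,0,0]]]'
python3 -c "
from h import *;to(-.045,-.041,.036)"
```

```text
time_s: 2.75
tcp_pos: [0.4556, 0.1543, 0.0376]
ee_rot: [[0.993, -0.115, 0.002], [-0.115, -0.993, 0.001], [0.001, -0.001, -1.0]]
wrist_force: [-4.1, 2.0, 0.3]
gripper_width: 0.006
gripper_force: 1.8
 az 0.013 shift [0.0392 0.0013 0.0016] F [-4.1  2.   0.3] w 0.006 gf 1.8 t 2.75 tilt(tool) [0.09 0.08]
```

```bash
python3 -m handwheel '[[[0,0,0,0.008,0,0,0],[0,0,0,0.008,0,0,0],[0,0,0,0.008,0,0,0],[0,0,0,0.006,0,0,0],[0,0,0,0.004,0,0,0],[0,0,0,0.002,0,0,0]]]'
python3 -c "
from h import *;to(-.045,-.041,.036)"
python3 -m handwheel '[[[0,0,0,0.002,0,0,0],[0,0,0,0.001,0,0,0]]]'
```

```text
time_s: 3.35
tcp_pos: [0.49, 0.1486, 0.0375]
ee_rot: [[0.993, -0.118, -0.001], [-0.118, -0.993, 0.0], [-0.001, -0.0, -1.0]]
wrist_force: [-7.8, 1.6, 4.8]
gripper_width: 0.001
gripper_force: 3.9
 az -0.015 shift [ 0.0044 -0.0004  0.0015] F [-7.8  1.6  4.8] w 0.001 gf 3.9 t 3.35 tilt(tool) [ 0.01 -0.07]
time_s: 3.55
tcp_pos: [0.492, 0.1482, 0.0375]
ee_rot: [[0.993, -0.118, -0.003], [-0.118, -0.993, 0.0], [-0.003, 0.0, -1.0]]
wrist_force: [-11.4, 4.2, 7.5]
gripper_width: 0.003
gripper_force: 6.2
```

```bash
python3 -m handwheel '[[[0,0,0,0.002,0,0,0],[0,0,0,0.001,0,0,0]]]'; python3 -m handwheel '[[[0,0,0,0.001,0,0,0],[0,0,0,0.001,0,0,0]]]'
python3 -c "
from h import *;to(-.045,-.041,.036)"
```

```text
time_s: 3.75
tcp_pos: [0.4921, 0.1481, 0.0375]
ee_rot: [[0.993, -0.118, -0.008], [-0.118, -0.993, -0.0], [-0.008, 0.001, -1.0]]
wrist_force: [-22.6, 10.5, 14.2]
gripper_width: 0.006
gripper_force: 11.4
time_s: 3.95
tcp_pos: [0.4921, 0.148, 0.0375]
ee_rot: [[0.993, -0.119, -0.011], [-0.119, -0.993, -0.001], [-0.011, 0.002, -1.0]]
wrist_force: [-27.1, 14.4, 18.7]
gripper_width: 0.007
gripper_force: 14.7
 az -0.025 shift [ 0.0022 -0.0007  0.0015] F [-27.1  14.4  18.7] w 0.007 gf 14.7 t 3.95 tilt(tool) [-0.13 -0.62]
```

The bar is against the stop: the force rose while the TCP stood still. Next I back off, rise and go to the crank.

```bash
python3 -m handwheel '[[[0,0,0,-0.012,0,0,0],[0,0,0,-0.015,0,0,0],[0,0,0,0,0,-0.045,0],[0,0,0,0,0,-0.045,0.08],[0,0,0,0,0,-0.045,0.08],[0,0,0,0,0,-0.045,0.08],[0,0,0,0,0,-0.045,0.08],[0,0,0,0,0,-0.04,0.08]]]'
python3 -c "
from h import *;to(.4604,-.337,.22,-6.66,False);print(r.sense()['joints'])"
```

```text
time_s: 4.75
tcp_pos: [0.4725, 0.1509, 0.3061]
ee_rot: [[0.993, -0.117, 0.007], [-0.117, -0.993, 0.004], [0.007, -0.005, -1.0]]
wrist_force: [1.2, 0.5, -0.6]
gripper_width: 0.376
gripper_force: 0.0
 az -0.006 shift [0.0446 0.486  0.0861] F [ 1.2  0.5 -0.6] w 0.376 gf 0.0 t 4.75 tilt(tool) [0.28 0.39]
[ 3.65496632e+01  6.06225953e+00 -9.04284312e+00  6.39648088e-02
 -7.44232559e+01  4.67355878e+01]
```

```bash
python3 -m handwheel '[[[0,0,0,0.004,0.0442,0,0.08],[0,0,0,0.004,0.0442,0,0.08],[0,0,0,0.004,0.0442,0,0.08],[0,0,0,0.004,0.0442,0,0.08],[0,0,0,0.004,0.0442,0,0.08],[0,0,0,0.004,0.0442,0,0.08],[0,0,0,0.004,0.0442,0,0.08],[0,0,0,0.004,0.0442,0,0.08],[0,0,0,0.004,0.0442,0,0.08],[0,0,0,0.004,0.0442,0,0.08],[0,0,0,0.004,0.0442,0,0.08]]]'
python3 -m handwheel '[[[0,0,1.36,0,0,0,0.08],[0,0,1.36,0,0,0,0.08],[0,0,1.36,0,0,0,0.08],[0,0,1.36,0,0,0,0.08],[0,0,1.36,0,0,0,0.08],[0,0,1.36,0,0,0,0.08],[0,0,1.36,0,0,0,0.08],[0,0,1.36,0,0,0,0.08],[0,0,1.36,0,0,0,0.08],[0,0,1.36,0,0,0,0.08],[0,0,1.36,0,0,0,0.08],[0,0,1.36,0,0,0,0.08]]]'
python3 -m handwheel '[[[0,0,1.36,0,0,0.03,0.08],[0,0,1.36,0,0,0.03,0.08],[0,0,1.36,0,0,0.02,0.08],[0,0,0,0,0,0,0.08],[0,0,0,0,0,0,0.08]]]'
python3 - <<'E'
from h import *
s=r.sense();im=cams.capture('wrist')[:,:,::-1]
import pickle;pickle.dump({k:s[k] for k in('tcp_pos','ee_rot')},open('w2.pkl','wb'))
uv=w2pix('wrist',[(.4604,-.337,.03)],s)[0];print(uv)
cv2.imwrite('pics/w2.png',cv2.resize(im,(800,500),interpolation=cv2.INTER_CUBIC))
to(.4604,-.337,.026,-129,False)
E
```

```text
time_s: 5.85
tcp_pos: [0.4586, -0.3397, 0.3036]
ee_rot: [[0.993, -0.117, 0.006], [-0.117, -0.993, -0.003], [0.006, 0.002, -1.0]]
wrist_force: [1.3, 0.9, 0.6]
gripper_width: 0.924
gripper_force: 0.0
time_s: 7.05
tcp_pos: [0.459, -0.3378, 0.3034]
ee_rot: [[-0.258, -0.966, 0.005], [-0.966, 0.258, -0.003], [0.001, -0.006, -1.0]]
wrist_force: [-0.2, 0.3, -0.3]
gripper_width: 0.919
gripper_force: 0.0
time_s: 7.55
tcp_pos: [0.4594, -0.3379, 0.2229]
ee_rot: [[-0.628, -0.778, 0.003], [-0.778, 0.628, -0.002], [-0.0, -0.004, -1.0]]
wrist_force: [-0.4, 0.0, -0.0]
gripper_width: 0.918
gripper_force: 0.0
[324.75334762 170.10118978]
 az 0.012 shift [-1.100e-03  1.000e-04  1.973e-01] F [-0.2  0.   1.1] w 0.921 gf 0.0 t 7.6 tilt(tool) [ 0.29 -0.04]
```

View pics/w2.png

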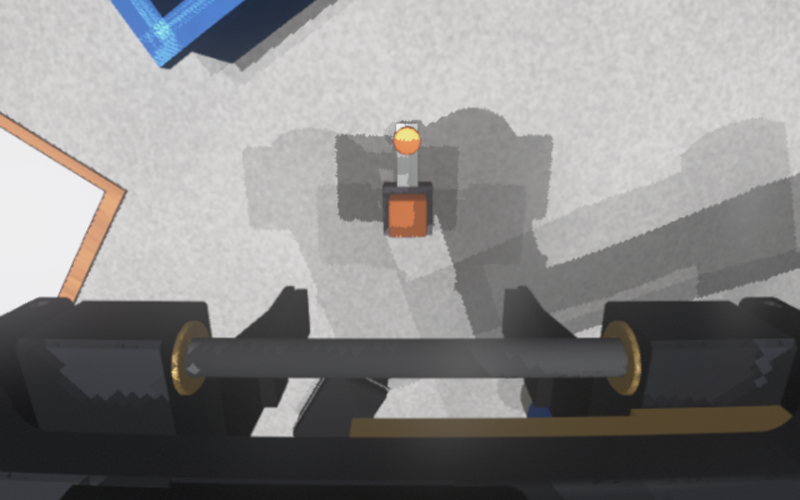

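The crank sits squarely in the gripper's frame: the boss top is centred at about (408,212) and the handle top at (406,141).

Run:
```python
from h import *
import pickle
s=pickle.load(open('w2.pkl','rb'))
p=pix2w('wrist',(np.array([(408,194),(408,213),(406,141),(384,185),(432,185)])+.5)/1.25-.5,[.058,.058,.07,.028,.028],s)
print(np.round((p-s['tcp_pos'])@s['ee_rot'],4))
```

```text
[[ 0.0196  0.002   0.1649]
 [ 0.0047  0.002   0.1649]
 [ 0.06    0.0004  0.1529]
 [ 0.0219 -0.0178  0.195 ]
 [ 0.0219  0.0221  0.1948]]
```

```bash
python3 -m handwheel '[[[0,0,0,0,0,0.045,0.08],[0,0,0,0,0,0.045,0.08],[0,0,0,0,0,0.045,0.08],[0,0,0,0,0,0.03,0.08],[0,0,0,0,0,0.018,0.08],[0,0,0,0,0,0.009,0.08],[0,0,0,0,0,0,0.08]]]'
```

```text
time_s: 8.3
tcp_pos: [0.4594, -0.3372, 0.0289]
ee_rot: [[-0.629, -0.777, 0.001], [-0.777, 0.629, -0.001], [-0.0, -0.001, -1.0]]
wrist_force: [-0.1, -0.5, -0.7]
gripper_width: 0.919
gripper_force: 0.0
```

```bash
python3 -m handwheel '[[[0,0,0,0.001,0.001,-0.003,0.08],[0,0,0,0,0,0,0.02],[0,0,0,0,0,0,0.02],[0,0,0,0,0,0,0.02],[0,0,0,0,0,0,0.02],[0,0,0,0,0,0,0.02],[0,0,0,0,0,0,0.02],[0,0,0,0,0,0,0.02]]]'
```

```text
time_s: 9.1
tcp_pos: [0.4576, -0.3371, 0.0316]
ee_rot: [[-0.63, -0.777, 0.001], [-0.777, 0.63, -0.0], [-0.0, -0.001, -1.0]]
wrist_force: [2.0, -1.6, -1.1]
gripper_width: 0.362
gripper_force: 0.7
```

```bash
python3 -m handwheel '[[[0,0,0,0,0,0,0.01],[0,0,0,0,0,0,0.01],[0,0,0,0,0,0,0.01]]]'
python3 -m handwheel '[[[0,0,0,0,0,-0.02,0.01],[0,0,0,0,0,-0.045,0.01],[0,0,0,0,0,-0.045,0.01],[0,0,0,0,0,-0.045,0.01],[0,0,0,0,0,-0.045,0.01],[0,0,0,0,0,-0.045,0.01],[0,0,0,0,0,-0.035,0.01]]]'
python3 -c "
from h import *;to(0,.1,.3,-64.3)"
```

```text
time_s: 9.4
tcp_pos: [0.4578, -0.3371, 0.0317]
ee_rot: [[-0.63, -0.777, 0.001], [-0.777, 0.63, -0.0], [-0.0, -0.001, -1.0]]
wrist_force: [1.4, -1.3, -0.1]
gripper_width: 0.344
gripper_force: 29.9
time_s: 10.1
tcp_pos: [0.4565, -0.3363, 0.3133]
ee_rot: [[-0.63, -0.776, -0.0], [-0.776, 0.63, 0.001], [-0.001, 0.001, -1.0]]
wrist_force: [0.6, 0.1, -3.3]
gripper_width: 0.343
gripper_force: 29.9
 az -9.686 shift [-0.5535 -0.2957  0.0133] F [ 0.6  0.1 -3.3] w 0.343 gf 29.9 t 10.1 tilt(tool) [-0.02 -0.06]
```

```bash
python3 -m handwheel '[[[0,0,-1.384,0,0,0,0.01],[0,0,-1.384,0,0,0,0.01],[0,0,-1.384,0,0,0,0.01],[0,0,-1.384,0,0,0,0.01],[0,0,-1.384,0,0,0,0.01],[0,0,-1.384,0,0,0,0.01],[0,0,-1.384,0,0,0,0.01]]]'
python3 -m handwheel '[[[0,0,0,-0.04,-0.021,0,0.01],[0,0,0,-0.04,-0.021,0,0.01],[0,0,0,-0.04,-0.021,0,0.01],[0,0,0,-0.04,-0.021,0,0.01],[0,0,0,-0.04,-0.021,0,0.01],[0,0,0,-0.04,-0.021,0,0.01],[0,0,0,-0.04,-0.021,0,0.01],[0,0,0,-0.04,-0.021,0,0.01],[0,0,0,-0.04,-0.021,0,0.01],[0,0,0,-0.04,-0.021,0,0.01],[0,0,0,-0.04,-0.021,0,0.01],[0,0,0,-0.04,-0.021,0,0.01]]]'
python3 -m handwheel '[[[0,0,0,-0.04,-0.021,0,0.01],[0,0,0,-0.03,-0.021,0,0.01],[0,0,0,0,0,0,0.01],[0,0,0,0,0,0,0.01]]]'
python3 - <<'E'
from h import *
s=r.sense();im=cams.capture('wrist')[:,:,::-1]
import pickle;pickle.dump({k:s[k] for k in('tcp_pos','ee_rot')},open('w3.pkl','wb'))
a=cv2.resize(im,(800,500),interpolation=cv2.INTER_CUBIC)
cv2.imwrite('pics/w3.png',a)
to(0,.0995,.125,-64.3)
print(w2pix('wrist',[np.r_[fix()[0]+fix()[1]@[0,.1],.092]],s)*1.25)
E
```

```text
time_s: 10.8
tcp_pos: [0.4561, -0.3359, 0.3096]
ee_rot: [[0.332, -0.943, -0.004], [-0.943, -0.332, 0.003], [-0.004, 0.003, -1.0]]
wrist_force: [0.2, 0.8, -3.4]
gripper_width: 0.344
gripper_force: 29.9
time_s: 12.0
tcp_pos: [0.5372, 0.2006, 0.3099]
ee_rot: [[0.327, -0.945, -0.004], [-0.945, -0.327, -0.001], [-0.0, 0.005, -1.0]]
wrist_force: [1.2, -1.3, -3.5]
gripper_width: 0.343
gripper_force: 30.0
time_s: 12.4
tcp_pos: [0.5543, 0.2793, 0.309]
ee_rot: [[0.328, -0.945, -0.005], [-0.945, -0.328, -0.003], [0.001, 0.006, -1.0]]
wrist_force: [0.1, -0.3, -3.5]
gripper_width: 0.341
gripper_force: 30.0
 az 0.004 shift [-0.0039 -0.0022  0.1848] F [-0.7 -0.7 -3.9] w 0.344 gf 30.0 t 12.45 tilt(tool) [-0.24  0.05]
[[401.1279021  209.27049145]]
```

View pics/w3.png

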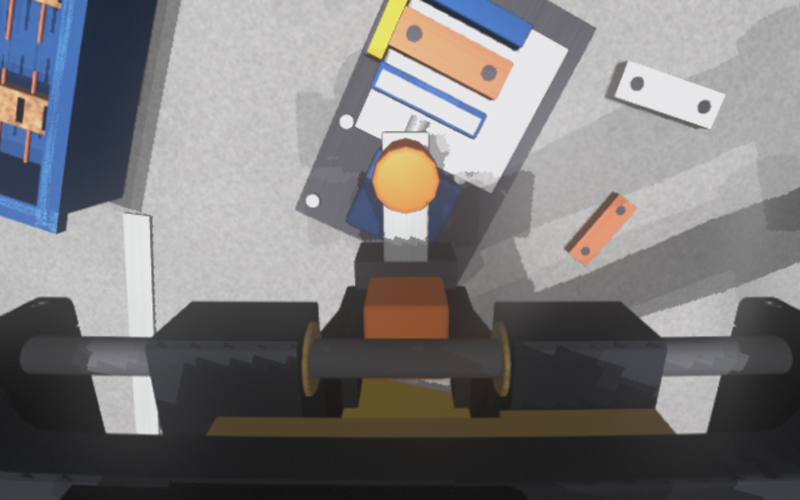

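Run:
```python
from h import *
import pickle
s=pickle.load(open('w3.pkl','rb'));zt=s['tcp_pos'][2]
p=pix2w('wrist',(np.array([(405.5,175),(382,133),(428,132),(373,176),(439,176),(366,278),(446,278)])+.5)/1.25-.5,np.array([.0384,-.0036,-.0036,.0384,.0384,.0264,.0264])+zt,s)
print(np.round((p-s['tcp_pos'])@s['ee_rot'],4))
o,R,a=fix()
q=pix2w('wrist',(np.array([(373,73),(486,118),(478,137),(368,56),(408,-2),(566,49)])+.5)/1.25-.5,[.06,.06,.06,.052,.052,.030],s)
print(np.round((q[:,:2]-o)@R,4))
```

```text
[[ 0.0607  0.0004 -0.0383]
 [ 0.0708 -0.0085  0.0036]
 [ 0.0712  0.0087  0.0037]
 [ 0.0604 -0.009  -0.0384]
 [ 0.0604  0.01   -0.0383]
 [ 0.0245 -0.0129 -0.0264]
 [ 0.0245  0.014  -0.0263]]
[[ 0.0741  0.0047]
 [-0.0358 -0.0053]
 [-0.0373  0.0131]
 [ 0.0851 -0.007 ]
 [ 0.0735 -0.0659]
 [-0.0792 -0.0979]]
```

```bash
python3 -m handwheel '[[[0,0,0,-0.004,-0.002,0.03,0.01],[0,0,0,0,0,0.04,0.01],[0,0,0,0,0,0.04,0.01],[0,0,0,0,0,0.04,0.01],[0,0,0,0,0,0.024,0.01],[0,0,0,0,0,0.005,0.01],[0,0,0,0,0,0,0.01]]]'
python3 - <<'E'
from h import *
to(0,.0995,.1016,-64.3)
im=cams.capture('scene')[:,:,::-1];cv2.imwrite('pics/s2.png',cv2.resize(im[130:260,350:520],None,fx=4.6,fy=4.6,interpolation=cv2.INTER_CUBIC))
E
```

```text
time_s: 13.15
tcp_pos: [0.5561, 0.2822, 0.1325]
ee_rot: [[0.326, -0.945, -0.001], [-0.945, -0.326, -0.001], [0.001, 0.001, -1.0]]
wrist_force: [-0.1, -0.4, -3.6]
gripper_width: 0.341
gripper_force: 30.0
 az -0.006 shift [-0.0009  0.0005  0.0309] F [-0.1 -0.4 -3.6] w 0.341 gf 30.0 t 13.15 tilt(tool) [-0.06  0.05]
```

View pics/s2.png

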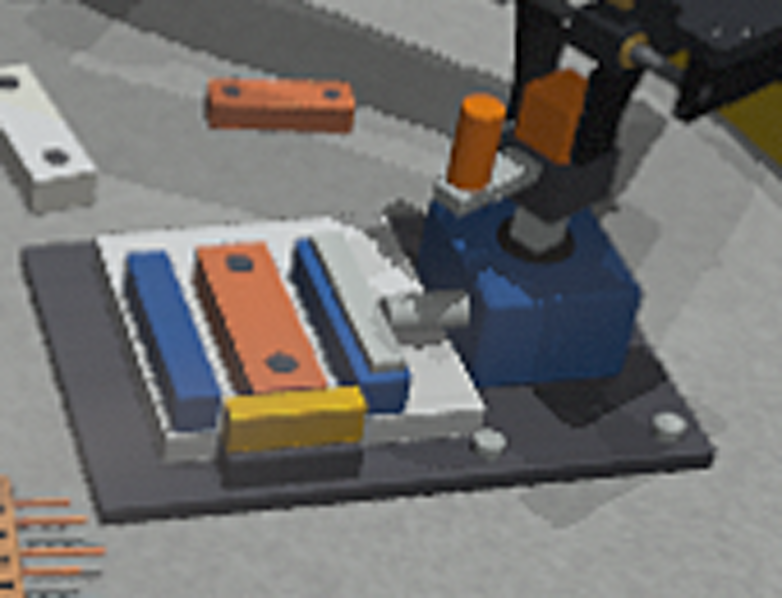

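The picture shows the hub just above the shaft, with the shaft at about (540,235). I'll check the alignment by projecting the hub's underside corners and the shaft base.

Run:
```python
from h import *
s=r.sense();o,R,a=fix()
def pr(P): return np.round((w2pix('scene',P)-[350,130]+.5)*4.6-.5)
T=s['ee_rot'];b=s['tcp_pos']
hub=[b+T@[i*.021,j*.021,.0316] for i,j in((1,1),(1,-1),(-1,-1),(-1,1))]
print('hub bottom',pr(hub).tolist())
W=lambda x,y,z:np.r_[o+R@[x,y],z]
print('head top',pr([W(x,y,.068) for x,y in((.045,.06),(.045,.14),(-.045,.14),(-.045,.06))]).tolist())
print('stop top',pr([W(x,y,.052) for x,y in((.075,-.011),(.075,-.075),(.09,-.075),(.09,-.011))]).tolist())
print('shaft',pr([W(0,.1,.07),W(0,.1,.09)]).tolist())
```

```text
hub bottom [[488.0, 180.0], [553.0, 224.0], [615.0, 195.0], [549.0, 152.0]]
head top [[490.0, 306.0], [650.0, 293.0], [579.0, 182.0], [428.0, 194.0]]
stop top [[359.0, 386.0], [224.0, 398.0], [233.0, 420.0], [369.0, 408.0]]
shaft [[537.0, 239.0], [545.0, 206.0]]
```

```bash
python3 -m handwheel '[[[0,0,0,-0.001,0.0005,0.003,0.01],[0,0,0,0,0,0.004,0.01],[0,0,0,0,0,0.003,0.01],[0,0,0,0,0,0.002,0.01]]]'
python3 -c "
from h import *;to(0,.0995,.1016,-64.3);print(r.sense()['moment'])"
```

```text
time_s: 13.6
tcp_pos: [0.5553, 0.2842, 0.1206]
ee_rot: [[0.327, -0.945, 0.0], [-0.945, -0.327, 0.0], [-0.0, -0.0, -1.0]]
wrist_force: [0.2, -0.7, -3.6]
gripper_width: 0.344
gripper_force: 30.0
 az 0.003 shift [0.0013 0.0004 0.019 ] F [ 0.2 -0.7 -3.6] w 0.344 gf 30.0 t 13.6 tilt(tool) [ 0.01 -0.01]
[ 0.08169984  0.03240708 -0.03414697]
```

```bash
python3 -m handwheel '[[[0,0,0,0.0005,0,0.002,0.01],[0,0,0,0,0,0.002,0.01],[0,0,0,0,0,0.001,0.01]]]'
python3 -c "
from h import *;to(0,.0995,.1016,-64.3);print(r.sense()['moment'])"
```

```text
time_s: 13.9
tcp_pos: [0.5554, 0.2837, 0.1153]
ee_rot: [[0.326, -0.945, -0.0], [-0.945, -0.326, -0.0], [0.0, 0.0, -1.0]]
wrist_force: [0.4, 0.6, -2.5]
gripper_width: 0.342
gripper_force: 30.0
 az 0.003 shift [0.0008 0.0004 0.0137] F [ 0.4  0.6 -2.5] w 0.342 gf 30.0 t 13.9 tilt(tool) [-0.02  0.  ]
[0.12901948 0.02624871 0.00813742]
```

Underside is now below the taper with no force; it is going on.

```bash
python3 -m handwheel '[[[0,0,0,0,0,0.003,0.01],[0,0,0,0,0,0.004,0.01],[0,0,0,0,0,0.003,0.01],[0,0,0,0,0,0.002,0.01],[0,0,0,0,0,0.001,0.01]]]'
python3 -c "
from h import *;to(0,.0995,.1016,-64.3);print(r.sense()['moment'])"
```

```text
time_s: 14.4
tcp_pos: [0.5555, 0.2837, 0.1022]
ee_rot: [[0.327, -0.945, -0.0], [-0.945, -0.327, -0.0], [0.0, 0.0, -1.0]]
wrist_force: [-0.6, -0.4, -3.6]
gripper_width: 0.342
gripper_force: 30.0
 az 0.003 shift [0.0008 0.0004 0.0006] F [-0.6 -0.4 -3.6] w 0.342 gf 30.0 t 14.4 tilt(tool) [-0.02  0.01]
[0.13266058 0.26786827 0.01804869]
```

```bash
python3 -m handwheel '[[[0,0,0,0,0,0.001,0.01],[0,0,0,0,0,0,0.01],[0,0,0,0,0,0,0.05],[0,0,0,0,0,0,0.05],[0,0,0,0,0,0,0.05],[0,0,0,0,0,0,0.05]]]'
python3 -m handwheel '[[[0,0,0,0,0,-0.025,0.05],[0,0,0,0,0,-0.025,0.05],[0,0,0,0.03,0,0,0.05],[0,0,0,0.03,0,0,0.05],[0,0,0,0,0,0,0.05]]]'
python3 - <<'E'
from h import *
im=cams.capture('scene')[:,:,::-1];cv2.imwrite('pics/s3.png',cv2.resize(im[130:260,350:520],None,fx=4.6,fy=4.6,interpolation=cv2.INTER_CUBIC))
s=r.sense();w=np.array([.5555,.2837])
print((np.r_[w,.106]-s['tcp_pos'])@s['ee_rot'])
E
```

```text
time_s: 15.0
tcp_pos: [0.5559, 0.2838, 0.1021]
ee_rot: [[0.327, -0.945, 0.001], [-0.945, -0.327, 0.001], [-0.0, -0.001, -1.0]]
wrist_force: [-0.4, 0.2, -0.6]
gripper_width: 0.553
gripper_force: 0.0
time_s: 15.5
tcp_pos: [0.5758, 0.2244, 0.152]
ee_rot: [[0.323, -0.946, 0.0], [-0.946, -0.323, -0.0], [0.0, -0.0, -1.0]]
wrist_force: [0.4, -0.4, 0.3]
gripper_width: 0.578
gripper_force: 0.0
[-0.06145539  0.0001489   0.04585583]
```

View pics/s3.png

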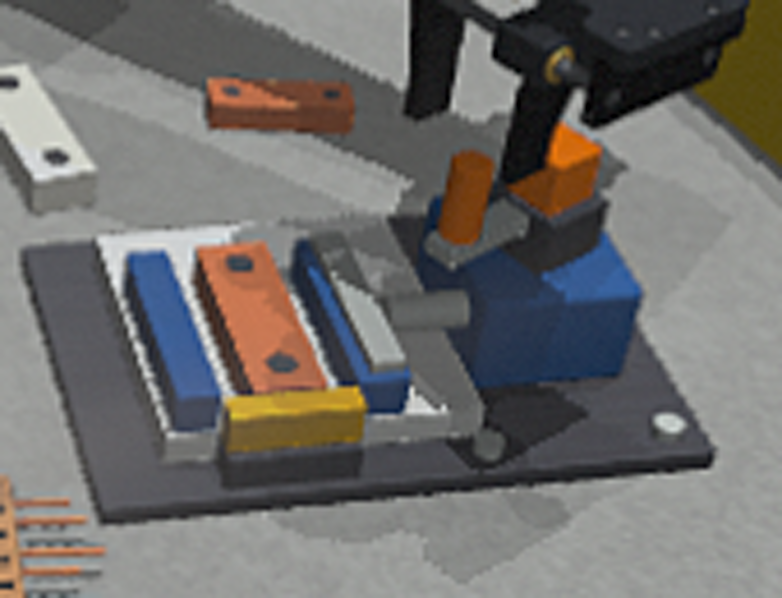

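The crank is seated on the collar and the gripper is over the handle. I'll grip the handle.

```bash
python3 -m handwheel '[[[0,0,0,-0.001,0,0.025,0.05],[0,0,0,0,0,0.02,0.05],[0,0,0,0,0,0,0.01],[0,0,0,0,0,0,0.01],[0,0,0,0,0,0,0.01],[0,0,0,0,0,0,0.01],[0,0,0,0,0,0,0.01],[0,0,0,0,0,0,0.01]]]'
python3 -c "
from h import *
s=r.sense();print((np.r_[.5555,.2837,.106]-s['tcp_pos'])@s['ee_rot'])"
```

```text
time_s: 16.35
tcp_pos: [0.5753, 0.2282, 0.1074]
ee_rot: [[0.327, -0.945, 0.002], [-0.945, -0.327, 0.001], [-0.0, -0.002, -1.0]]
wrist_force: [-0.4, -0.0, 2.6]
gripper_width: 0.222
gripper_force: 30.0
[-0.0589481   0.00052945  0.00146076]
```

```bash
python3 -m handwheel '[[[0,0,0,-0.0020,0.0155,0,0.01],[0,0,0,-0.0060,0.0145,0,0.01],[0,0,0,-0.0095,0.0124,0,0.01],[0,0,0,-0.0124,0.0095,0,0.01],[0,0,0,-0.0145,0.0060,0,0.01],[0,0,0,-0.0155,0.0020,0,0.01]]]'
cat >> h.py <<'E'
def wind(w=(.5555,.2837)):
    s=r.sense();d=np.array(s['tcp_pos'][:2])-w;o,R,a=fix();d=R.T@d
    print('r %.1f mm, fixture angle %.1f'%(np.hypot(*d)*1e3,np.degrees(np.arctan2(d[1],d[0]))))
    print('err in tool',np.round(((np.r_[w,.106]-s['tcp_pos'])@s['ee_rot']),4),'F tool',np.round(s['wrist_force']@s['ee_rot'],1))
E
python3 -c "
from h import *;wind()"
```

```text
time_s: 16.95
tcp_pos: [0.4981, 0.263, 0.1075]
ee_rot: [[0.326, -0.945, -0.001], [-0.945, -0.326, -0.004], [0.003, 0.002, -1.0]]
wrist_force: [2.0, -5.9, 3.9]
gripper_width: 0.222
gripper_force: 30.0
r 61.0 mm, fixture angle -153.5
err in tool [-0.0009 -0.061   0.0014] F tool [ 6.3  0.1 -3.9]
```

```bash
python3 -m handwheel '[[[0,0,0,-0.0155,-0.0020,0,0.01],[0,0,0,-0.0145,-0.0060,0,0.01],[0,0,0,-0.0124,-0.0095,0,0.01],[0,0,0,-0.0095,-0.0124,0,0.01],[0,0,0,-0.0060,-0.0145,0,0.01],[0,0,0,-0.0020,-0.0155,0,0.01],[0,0,0,0.0020,-0.0155,0,0.01],[0,0,0,0.0060,-0.0145,0,0.01],[0,0,0,0.0095,-0.0124,0,0.01],[0,0,0,0.0124,-0.0095,0,0.01],[0,0,0,0.0145,-0.0060,0,0.01],[0,0,0,0.0155,-0.0020,0,0.01]]]'
python3 -c "
from h import *;wind()"
```

```text
time_s: 18.15
tcp_pos: [0.611, 0.3055, 0.1072]
ee_rot: [[0.327, -0.945, -0.002], [-0.945, -0.327, 0.002], [-0.002, 0.001, -1.0]]
wrist_force: [-6.7, 3.9, 4.1]
gripper_width: 0.217
gripper_force: 30.0
r 59.6 mm, fixture angle 28.1
err in tool [0.0024 0.0595 0.0012] F tool [-5.9  5.  -4.1]
```

```bash
python3 -m handwheel '[[[0,0,0,0.0155,0.0020,0,0.01],[0,0,0,0.0145,0.0060,0,0.01],[0,0,0,0.0124,0.0095,0,0.01],[0,0,0,0.0095,0.0124,0,0.01],[0,0,0,0.0060,0.0145,0,0.01],[0,0,0,0.0020,0.0155,0,0.01],[0,0,0,-0.0020,0.0155,0,0.01],[0,0,0,-0.0060,0.0145,0,0.01],[0,0,0,-0.0095,0.0124,0,0.01],[0,0,0,-0.0124,0.0095,0,0.01],[0,0,0,-0.0145,0.0060,0,0.01],[0,0,0,-0.0155,0.0020,0,0.01]]]'
python3 -c "
from h import *;wind()"
```

```text
time_s: 19.35
tcp_pos: [0.4981, 0.2629, 0.1075]
ee_rot: [[0.326, -0.945, -0.001], [-0.945, -0.326, -0.004], [0.003, 0.002, -1.0]]
wrist_force: [2.6, -5.7, 4.3]
gripper_width: 0.216
gripper_force: 30.0
r 61.1 mm, fixture angle -153.4
err in tool [-0.001  -0.0611  0.0014] F tool [ 6.2 -0.6 -4.2]
```

```bash
python3 -m handwheel '[[[0,0,0,-0.0155,-0.0020,0,0.01],[0,0,0,-0.0145,-0.0060,0,0.01],[0,0,0,-0.0124,-0.0095,0,0.01],[0,0,0,-0.0095,-0.0124,0,0.01],[0,0,0,-0.0060,-0.0145,0,0.01],[0,0,0,-0.0020,-0.0155,0,0.01],[0,0,0,0.0020,-0.0155,0,0.01],[0,0,0,0.0060,-0.0145,0,0.01],[0,0,0,0.0095,-0.0124,0,0.01],[0,0,0,0.0124,-0.0095,0,0.01],[0,0,0,0.0145,-0.0060,0,0.01]]]'
python3 -c "
from h import *;wind()"
```

```text
time_s: 20.45
tcp_pos: [0.6039, 0.3193, 0.1072]
ee_rot: [[0.327, -0.945, -0.002], [-0.945, -0.327, 0.001], [-0.002, 0.001, -1.0]]
wrist_force: [-6.6, 3.5, 4.9]
gripper_width: 0.218
gripper_force: 30.0
r 60.1 mm, fixture angle 43.0
err in tool [0.0178 0.0574 0.0013] F tool [-5.5  5.1 -4.9]
```

```bash
python3 -m handwheel '[[[0,0,0,0.0155,-0.0020,0,0.01],[0,0,0,0.0155,0.0020,0,0.01],[0,0,0,0.0145,0.0060,0,0.01],[0,0,0,0,0,0,0.01]]]'
python3 -c "
from h import *;wind()"
python3 -m handwheel '[[[0,0,0,0.0043,0.0028,0,0.01],[0,0,0,0.0042,0.0031,0,0.01]]]'
python3 -c "
from h import *;wind()"
```

```text
time_s: 20.85
tcp_pos: [0.6131, 0.2729, 0.1071]
ee_rot: [[0.325, -0.946, -0.001], [-0.946, -0.325, 0.001], [-0.002, 0.001, -1.0]]
wrist_force: [-3.2, 2.7, 3.0]
gripper_width: 0.222
gripper_force: 30.0
r 58.6 mm, fixture angle -3.9
err in tool [-0.0289  0.0509  0.0012] F tool [-3.6  2.1 -3. ]
time_s: 21.05
tcp_pos: [0.6113, 0.2659, 0.1072]
ee_rot: [[0.327, -0.945, 0.002], [-0.945, -0.327, 0.004], [-0.003, -0.003, -1.0]]
wrist_force: [-3.7, 7.3, 1.5]
gripper_width: 0.226
gripper_force: 30.0
r 58.6 mm, fixture angle -11.0
err in tool [-0.0351  0.0469  0.0012] F tool [-8.1  1.1 -1.4]
```

```bash
python3 -m handwheel '[[[0,0,0,0.0030,0.0025,0,0.01],[0,0,0,0.0030,0.0025,0,0.01]]]'
python3 -c "
from h import *;wind()"
python3 -m handwheel '[[[0,0,0,0.0023,0.0020,0,0.01],[0,0,0,0,0,0,0.01]]]'
python3 -c "
from h import *;wind()"
```

```text
time_s: 21.25
tcp_pos: [0.6086, 0.259, 0.1071]
ee_rot: [[0.327, -0.945, 0.002], [-0.945, -0.327, 0.005], [-0.004, -0.004, -1.0]]
wrist_force: [-4.2, 9.1, 1.4]
gripper_width: 0.219
gripper_force: 30.0
r 58.6 mm, fixture angle -18.3
err in tool [-0.0408  0.0421  0.0011] F tool [-10.    1.   -1.4]
time_s: 21.45
tcp_pos: [0.6071, 0.256, 0.107]
ee_rot: [[0.327, -0.945, 0.001], [-0.945, -0.327, 0.004], [-0.004, -0.003, -1.0]]
wrist_force: [-4.0, 7.5, 1.5]
gripper_width: 0.221
gripper_force: 30.0
r 58.6 mm, fixture angle -21.6
err in tool [-0.0431  0.0397  0.0011] F tool [-8.4  1.4 -1.5]
```

```bash
python3 -m handwheel '[[[0,0,0,0.0025,0.0029,0,0.01],[0,0,0,0.0025,0.0030,0,0.01]]]'
python3 -c "
from h import *;wind()"
python3 -m handwheel '[[[0,0,0,0.0016,0.0023,0,0.01],[0,0,0,0,0,0,0.01]]]'
python3 -c "
from h import *;wind()"
```

```text
time_s: 21.65
tcp_pos: [0.6037, 0.2503, 0.107]
ee_rot: [[0.328, -0.945, 0.003], [-0.945, -0.328, 0.006], [-0.005, -0.005, -1.0]]
wrist_force: [-4.4, 10.7, 0.7]
gripper_width: 0.219
gripper_force: 30.0
r 58.6 mm, fixture angle -28.1
err in tool [-0.0473  0.0346  0.0011] F tool [-11.6   0.6  -0.7]
time_s: 21.85
tcp_pos: [0.6017, 0.2478, 0.107]
ee_rot: [[0.328, -0.945, 0.002], [-0.945, -0.328, 0.005], [-0.004, -0.004, -1.0]]
wrist_force: [-3.1, 8.5, 1.9]
gripper_width: 0.219
gripper_force: 30.0
r 58.5 mm, fixture angle -31.2
err in tool [-0.0491  0.0319  0.0011] F tool [-9.1  0.1 -1.8]
```

```bash
python3 -m handwheel '[[[0,0,0,0.0019,0.0035,0,0.01],[0,0,0,0,0,0,0.01]]]'
python3 -c "
from h import *;wind()"
python3 -m handwheel '[[[0,0,0,0.0017,0.0036,0,0.01],[0,0,0,0,0,0,0.01]]]'
python3 -c "
from h import *;wind()"
```

```text
time_s: 22.05
tcp_pos: [0.5997, 0.2455, 0.1071]
ee_rot: [[0.328, -0.945, 0.004], [-0.945, -0.328, 0.007], [-0.005, -0.006, -1.0]]
wrist_force: [-2.2, 10.0, 0.4]
gripper_width: 0.218
gripper_force: 30.0
r 58.5 mm, fixture angle -34.2
err in tool [-0.0506  0.0293  0.0012] F tool [-10.1  -1.2  -0.3]
time_s: 22.25
tcp_pos: [0.5978, 0.2435, 0.1073]
ee_rot: [[0.328, -0.945, 0.007], [-0.945, -0.328, 0.008], [-0.006, -0.009, -1.0]]
wrist_force: [-1.0, 12.0, -0.8]
gripper_width: 0.219
gripper_force: 30.0
r 58.4 mm, fixture angle -36.8
err in tool [-0.0518  0.0268  0.0014] F tool [-11.6  -3.    0.9]
```

```bash
python3 -m handwheel '[[[0,0,0,0.0016,0.0036,0,0.01],[0,0,0,0,0,0,0.01]]]'
python3 -c "
from h import *;wind()"
python3 -m handwheel '[[[0,0,0,0.0016,0.0036,0,0.01],[0,0,0,0,0,0,0.01]]]'
python3 -c "
from h import *;wind()"
```

```text
time_s: 22.45
tcp_pos: [0.5959, 0.2417, 0.1075]
ee_rot: [[0.328, -0.945, 0.009], [-0.945, -0.328, 0.01], [-0.007, -0.012, -1.0]]
wrist_force: [-0.6, 13.6, -2.7]
gripper_width: 0.219
gripper_force: 30.0
r 58.3 mm, fixture angle -39.5
err in tool [-0.053   0.0244  0.0015] F tool [-13.   -3.9   2.8]
time_s: 22.65
tcp_pos: [0.5939, 0.2399, 0.1076]
ee_rot: [[0.329, -0.944, 0.011], [-0.944, -0.328, 0.012], [-0.007, -0.014, -1.0]]
wrist_force: [2.0, 14.3, -3.5]
gripper_width: 0.216
gripper_force: 30.0
r 58.2 mm, fixture angle -42.1
err in tool [-0.0539  0.0219  0.0017] F tool [-12.8  -6.5   3.7]
```

```bash
python3 -m handwheel '[[[0,0,0,0.0015,0.0045,0,0.01],[0,0,0,0.0010,0.0045,0,0.01],[0,0,0,0,0,0,0.01]]]'
python3 -c "
from h import *;wind()"
```

```text
time_s: 22.95
tcp_pos: [0.5887, 0.2362, 0.1081]
ee_rot: [[0.329, -0.944, 0.017], [-0.944, -0.329, 0.015], [-0.009, -0.021, -1.0]]
wrist_force: [6.7, 16.7, -6.3]
gripper_width: 0.218
gripper_force: 30.0
r 58.0 mm, fixture angle -48.4
err in tool [-0.0558  0.0158  0.0023] F tool [-13.5 -11.7   6.7]
```

The handle force has gone from about 5 N to 15 N tangentially, so the clamp is biting. I'll ease off, release, rise and check.

```bash
python3 -m handwheel '[[[0,0,0,-0.003,-0.004,0,0.01],[0,0,0,0,0,0,0.045],[0,0,0,0,0,0,0.045],[0,0,0,0,0,0,0.045],[0,0,0,0,0,0,0.045]]]'
python3 -c "
from h import *;wind()"
```

```text
time_s: 23.45
tcp_pos: [0.5868, 0.2324, 0.1073]
ee_rot: [[0.327, -0.945, 0.003], [-0.945, -0.327, 0.001], [0.0, -0.003, -1.0]]
wrist_force: [2.9, 0.7, 1.6]
gripper_width: 0.473
gripper_force: 1.3
r 60.1 mm, fixture angle -51.9
err in tool [-0.0587  0.0128  0.0013] F tool [ 0.3 -3.  -1.6]
```

```bash
python3 -m handwheel '[[[0,0,0,0,-0.004,0,0.06],[0,0,0,0,-0.003,0,0.06],[0,0,0,0,0,0,0.06]]]'
python3 -c "
from h import *;wind()"
python3 -m handwheel '[[[0,0,0,0,0,-0.03,0.06],[0,0,0,0,0,-0.045,0.06],[0,0,0,0,0,-0.045,0.06],[0,0,0,0,0,-0.045,0.06],[0,0,0,0,-0.03,-0.03,0.06],[0,0,0,0,-0.04,0,0.06],[0,0,0,0,-0.04,0,0.06],[0,0,0,0,-0.04,0,0.06],[0,0,0,0,0,0,0.06]]]'
python3 - <<'E'
from h import *
im=cams.capture('scene')[:,:,::-1];t=cams.capture('top')[:,:,::-1]
a=cv2.resize(im[130:260,350:520],(510,390),interpolation=cv2.INTER_CUBIC)
b=cv2.resize(t[140:250,140:290],(290,213),interpolation=cv2.INTER_CUBIC)
cv2.imwrite('pics/t5raw.png',t);cv2.imwrite('pics/s5raw.png',im)
c=np.zeros((600,800,3),np.uint8);c[:390,:510]=a
b=cv2.resize(t[140:250,190:290],None,fx=2.9,fy=2.9,interpolation=cv2.INTER_CUBIC);c[:319,510:800]=b
b=cv2.resize(im[100:290,140:380],(265,210),interpolation=cv2.INTER_CUBIC);c[390:,:265]=b
cv2.imwrite('pics/f.png',c)
E
```

```text
time_s: 23.75
tcp_pos: [0.5916, 0.2335, 0.1057]
ee_rot: [[0.326, -0.945, -0.002], [-0.945, -0.326, -0.001], [0.001, 0.003, -1.0]]
wrist_force: [-0.2, 0.5, 0.0]
gripper_width: 0.658
gripper_force: 0.0
r 61.8 mm, fixture angle -47.6
err in tool [-0.0592  0.0178 -0.0003] F tool [-0.5 -0.  -0. ]
time_s: 24.65
tcp_pos: [0.7366, 0.2841, 0.2925]
ee_rot: [[0.325, -0.946, -0.009], [-0.946, -0.325, -0.004], [0.001, 0.01, -1.0]]
wrist_force: [0.6, 0.3, -1.0]
gripper_width: 0.688
gripper_force: 0.0
```

View pics/f.png

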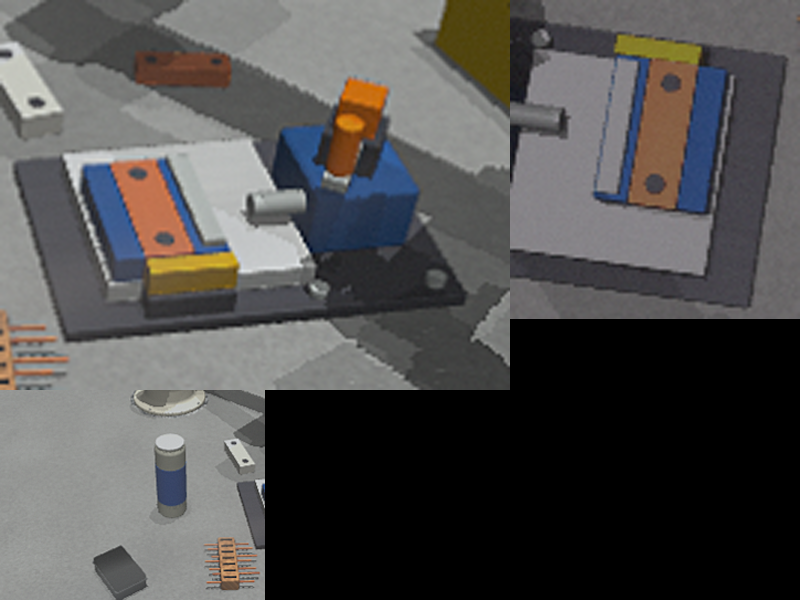

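The picture shows the bar flush between the jaws and against the stop, and the bystanders where they were. I'll compute the crank's angle from the handle top at about (347,122) and the boss at (365,95).

Run:
```python
from h import *
o,R,a=fix()
g=lambda L:(np.array(L,float)+.5)/3-.5+[350,130]
p=pix2w('scene',g([(347,122)]),.14)[0];q=pix2w('scene',g([(365,92)]),.128)[0]
for x in(p,q):print(R.T@(x[:2]-o))
d=R.T@(p[:2]-o)-[0,.0995];print(np.degrees(np.arctan2(d[1],d[0])),np.hypot(*d))
for an in(-10,-20,-30,-40,-50):
    t=np.radians(an);print(an,((w2pix('scene',[np.r_[o+R@[.06*np.cos(t),.0995+.06*np.sin(t)],.14]])-[350,130]+.5)*3-.5))
f=lambda L:(np.array(L,float)-[510,0]+.5)/2.9-.5+[190,140]
b=pix2w('top',f([(652,60),(699,63),(628,202),(676,207)]),.054);print((b[:,:2]-o)@R)
```

```text
[0.04899845 0.06510883]
[-0.0001893   0.09981158]
-35.0643568485885 0.059863188623842906
-10 [[385.53191056 128.07006092]]
-20 [[370.08904829 126.82789761]]
-30 [[354.62206746 124.05786429]]
-40 [[339.66233356 119.86507886]]
-50 [[325.71357635 114.40695084]]
[[ 0.07347907 -0.03914924]
 [ 0.07616898 -0.07410581]
 [-0.03424696 -0.03833172]
 [-0.03306269 -0.07376279]]
```

```bash
python3 -c "
from station import r
print(r.finish_job())"
```

```text
the job is handed in; nothing more can be done
None
```

I handed the job in at about 25 s of the 72 s allowed. The bar is against the end stop and clamped flush to the fixed jaw, with the crank left seated on the shaft (turn estimated at about 13 rad from the camera picture). The clamp force was not measured directly, and the hand-in returned no verdict.

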